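# Check out the glaze and take up the owl in the tongs

## Task

Get the little bisque owl ready for glazing: first turn the white glaze tin where it stands so that its orange patch faces the window of the black scanner block. Then pick up the glazing tongs by their blue grips, close their jaws round the owl on the orange banding wheel, without touching the owl with the fingers, and lift it upright about 10 cm above the wheel. Finish while still holding it there in the tongs, with the tin still facing the scanner, and leave everything else on the table where it is.

Things in the scene. Friction and masses are not known exactly. Their poses are not given: they have to be found in the camera images.
- tongs: Steel tongs with a sprung hinge, lying on the table so that the jaws open and close sideways (level); 215 mm long, 125 g, balanced near the blue grips. Origin: on the hinge axis at the underside (round dark head, 36 mm across, 24 mm tall); x axis: centre line of the open tongs, from hinge to jaws; z up.
- tongs_grip (a point): Middle between the two blue grips, 100 mm from the hinge on the centre line, 13 mm above the underside. Each grip is flat, 60 mm long (along the tongs) and 26 mm tall; over their outer faces they measure 58 mm open, about 46 mm with the jaws closed on the owl, 44 mm with the arms parallel (jaws 27 mm apart).
- tongs_jaws (a point): Middle between the open jaws, 195 mm from the hinge on the centre line, 11 mm above the underside. The jaws are upright flat steel pads, 32 mm long, 22 mm tall from the underside up, 54 mm apart inside when open. Squeezing the grips by 1 mm closes the jaws by about 2 mm.
- jaw (a joint): Closing angle of the tongs (rad): 0 fully open, as sprung; about 0.115 with the jaws closed on the owl; 0.24 shut (jaws 8 mm apart), which a hard squeeze reaches when nothing lies between the jaws. The spring pushes the grips apart with about 6 N when open and 12 N when closed on the owl. Squeezed to 50 to 54 mm over the grips, the tongs can be carried and the jaws still pass over the owl.
- owl: Pale pink-beige bisque clay owl with white eyes, a round column 32 mm in diameter (straight from 4 to 37 mm up) and 50 mm tall, about 45 g, standing on the banding wheel. Origin: centre of its underside; z up.
- wheel: Banding wheel, fixed to the table: orange disc 150 mm across on a brown foot, its flat top 50 mm above the table; it does not turn. Origin: centre of its underside.
- tin: White glaze tin, upright cylinder 50 mm in diameter and 70 mm tall, with a grey lid 47 mm across that rises to 76 mm; about 0.28 kg, loose on the table. Its orange patch is on the side of its own +x axis, and a 14 mm wide orange stripe on the lid runs from the middle towards the patch. Origin: centre of its underside; z up.
- scanner: Black scanner block fixed to the table, 70 mm deep, 90 mm wide, 85 mm tall, with a dark red window in the face that looks along its own -x axis, towards the tin. Origin: centre of its underside.
- scanner_window (a point): Centre of the scanner's red window, 36 mm from the block's centre along its -x axis, 45 mm above the table; the tin stands with its centre about 95 to 110 mm in front of it.
- blue_tin: Bystander: blue glaze tin, 50 mm across, 76 mm tall, with a plain paper band and a black lid, no orange patch. Origin: centre of its underside.
- cup: Bystander: turquoise cup, 72 mm across the rim, 70 mm tall. Origin: centre of its underside.
- hedgehog: Bystander: raw grey clay hedgehog, 50 mm across, 28 mm tall, standing on the table. Origin: centre of its underside.
- cutter: Bystander: steel ring cutter, 70 mm across, 25 mm tall. Origin: centre of its underside.
- spatula: Bystander: small spatula lying flat, 200 mm long, along its own x axis. Origin: its underside.
There are look-alikes about, which are no part of the job. What is shaped like the tongs but yellow is not meant.

How it is judged:
On the way, in this order (a step that is already met when the one before it is completed fails the run):
1. the tin stands where it was, its orange patch facing the scanner window (x of scanner_window in the frame of tin above 0.05 m and y of scanner_window in the frame of tin between -0.03 and 0.03 m and angle between tin's own z axis and vertical below 0.15 rad and distance of tin from where it was at the start of the episode below 0.04 m and angular speed of tin below 0.1 rad/s), for 0.2 s.
2. the tongs are held by the fingers, off the table (height (world z) of tongs above 0.03 m and contact force between the fingers and tongs above 1 N), for 0.2 s.
3. the owl is pinched in the tongs' jaws and off the wheel (height (world z) of owl above 0.065 m and contact force between tongs and owl above 1 N and contact force between wheel and owl below 0.02 N), for 0.2 s.
At the end, for the whole second after the job is handed in: The gripped tongs hold the owl still and upright (within 29 degrees), its underside over 60 mm above the wheel's top, touched only by the tongs; the tin is within 40 mm of its start, its patch towards the scanner window (window centre within 30 mm of the line through tin axis and patch) (x of scanner_window in the frame of tin above 0.05 m and y of scanner_window in the frame of tin between -0.03 and 0.03 m and angle between tin's own z axis and vertical below 0.15 rad and distance of tin from where it was at the start of the episode below 0.04 m and height (world z) of owl above 0.11 m and contact force between tongs and owl above 1 N and contact force between the fingers and tongs above 2 N and contact force between each of the arm, the fingers, wheel and owl below 0.02 N and contact force between wheel and tongs below 0.02 N and height (world z) of tongs above 0.07 m and value of joint jaw between 0.07 and 0.15 rad and angle between owl's own z axis and vertical below 0.5 rad and linear speed of owl below 0.03 m/s); the arm keeps its last pose, push and grip.
It fails at once if the fingers or the arm touch the owl (contact force between any of the fingers, the arm and owl above 0.2 N).
It fails at once if the owl is knocked over (angle between owl's own z axis and vertical above 0.7 rad).
It fails at once if the tin is lifted or tipped instead of turned where it stands (height (world z) of tin above 0.03 m or angle between tin's own z axis and vertical above 0.4 rad).
It fails at once if something else on the table is moved by more than 40 mm (distance of any of blue_tin, cup, hedgehog, cutter, spatula from where it was at the start of the episode above 0.04 m).
It also fails if it takes over 64 s, if anything falls off the work surface, if the arm or the gripper's body presses on something with over 40 N, if the wrist force passes 120 N, or if a joint passes its speed limit or range.

## Robot

A 6-joint arm with a two-finger parallel gripper is mounted at the origin on the work surface. World frame = base frame: x ahead of the robot, y to its left, z up, the work surface at z = 0. Lengths are in m, angles in rad, forces in N, time in s.
With the tool pointing down it reaches from about 0.375 to 0.9 m from the base axis. Payload 3.1 kg.
Tool frame: the origin (TCP) lies at the centre of the arm's flange, where the gripper is bolted on; the fingertips stand robot.tip_extent ahead of it and the grasp point (between the pads) lies 164 mm ahead of it (robot.tip_extent is the distance from the TCP to the fingertips, in m); z points along the fingers, y is the line along which they close (so a half turn about z gives the same grasp; the last joint's range is limited). The gripper opens to 87 mm and grips with 3 to 60 N. Pads are 19 mm wide; open, the fingers measure 117 mm over their backs; the gripper's body (75 mm by 190 mm) begins 51 mm behind the grasp point.
Start: joints at [-1.468, 0.527, 1.433, -0, 1.181, -0.178], TCP at [0.174, -0.6, 0.405] pointing down, gripper open.
Joint ranges: [-3.08, 3.08], [-0.75, 2.2], [0.22, 2.44], [-1.43, 4.57], [0, 2.65], [-2.85, 2.85]. Speed limits (rad/s): [2.79, 2.79, 3.14, 3.14, 3.14, 3.14].

## Interface

Orientations are given as a unit quaternion [x, y, z, w].
In Python, from rig import get_obs, camera, hand_in, cut_out, robot gives the robot as it stands.
- The arm moves only by the tool step_arm, never from a script. Its argument "rows" is a list of rows, each a list of 6 numbers: the shift along the world's x, y, z in m, then the turn, a rotation vector about the world's x, y, z in degrees. A call has 1 to 12 rows; each row shifts and turns the commanded pose from where the row before left it; what a row does not reach is not made up. A row lasts 1/8 s, in which the tool goes at most 62.5 mm and 10.7 degrees, less where a joint would pass 70% of its speed; a pose out of reach is approached as far as the arm can. A call is refused whole if a number of a shift passes 0.0625 or a number of a turn 10.7, either way. A call with a gripper value outside its range is refused whole. "jaw" is the finger opening in m, from 0 to 0.087, set as the call begins (left out, the last holds). The fingers move at their own pace and stop on an object; "squeeze" is the grip in N (left out, the last holds). Time passes only in rows, so rows that do not move let the fingers close. It gives the time, the measured TCP pose, the force, the opening and the grip force at its end, in the units of the state.
- get_obs(): the state, without advancing time (a new reading comes with each control period).
- camera(name): name is "side" or "top" or "wrist"; returns a dict with "pixels" (480x640x3 uint8, blue, green, red), "depth" (480x640 float32, m along the optical axis (not along the pixel's ray), 0 where there is no reading), "fov_y" (degrees; the focal length in pixels is half the picture's height over the tangent of half this angle, whatever the lens; pixels are square), "cx", "cy" (the principal point, pixels), "k1" (the pictures are not rectified: a ray, as slopes to the right and down, at radius r is drawn at 1 + k1 r^2 times it, then the intrinsics apply), "extrinsics" (4x4, takes a point from camera to world coordinates); the wrist camera has in their place "mount" (4x4, takes a point from camera to tool coordinates, whose origin is the TCP and whose axes are the flange's). Camera axes: x right, y up, looking along -z (the intrinsics and any distortion apply to the point x, -y, -z); pixel columns grow to the right and rows downward; lengths in m; the calibration is good to about 2 mm. A picture is of the moment at which its call begins: read the wrist's pose just before it.
- hand_in(): hands the job in; it is judged then, once.
Trained networks look in the newest picture that a camera, given by its name, has taken for a name from the list of things; names that differ only in an ending like _2 or _b are one class to them, and where a whole thing is asked for, a point or a joint stands for the part that bears it (a point fixed in the world has none). Each returns a list of dicts, best first, with "confidence" (0 to 1); they miss things now and then, are a little off and sometimes report something else, mostly with a low value. They report only what shows in the picture. A call takes as long as a camera call. They do not tell look-alikes from the thing itself.
- cut_out(label, camera): "region" (480x640 bool, what is visible of it) and "extent" ([centre column, centre row, width, height] in pixels, round what is visible of it).
The state is a dict: "time": time; "q": joint angles; "joint_velocities": joint speeds; "joint_torque": joint torques, N m; "position": TCP position; "tool_rot": TCP orientation; "ft_force": force on the tool from outside, world axes, zero at the start; "moment": the same for the moment, N m; "grip_width": finger opening in m; "grip_force": force on a finger pad.
Only numpy, scipy, OpenCV 4.12 (cv2) and the standard library are available. Lean on these libraries where they do the work, as an engineer would, in place of code of your own. Each camera call takes 0.05 s, during which the arm holds its last target. There are 200 camera calls.

## Working session

There is one attempt and no reset: what is moved stays moved. The work goes in short steps, Python scripts to look and compute and a tool call to move; the robot and the scene stay as the last step left them, time stands still between calls to the robot, and variables do not carry over. Pictures are saved under pics/ and viewed, at most 10 in all, crops included, and the job is handed in when it is done.

Besides the shell and the picture viewer there is one more tool, called after ">>>" by a JSON object that holds its "fn" and its "kwargs", one argument or row to a line. step_arm: Moves the arm, as the interface text tells. Its arguments: {"type":"object","properties":{"rows":{"type":"array"},"jaw":{"type":"number"},"squeeze":{"type":"number"}},"required":["rows"]}

```bash
mkdir -p pics; cat > h.py <<'E'
import numpy as np, cv2
from rig import get_obs, camera, hand_in, cut_out, robot
from scipy.spatial.transform import Rotation as R
def world(c, obs=None):
    """480x640x3 world points of every pixel"""
    f=240/np.tan(np.radians(c["fov_y"])/2)
    u,v=np.meshgrid(np.arange(640),np.arange(480))
    K=np.array([[f,0,c["cx"]],[0,f,c["cy"]],[0,0,1.]])
    p=cv2.undistortPoints(np.stack([u,v],-1).reshape(-1,1,2).astype(float),K,np.array([c["k1"],0,0,0.]))
    p=p.reshape(480,640,2); d=c["depth"]
    P=np.stack([p[...,0]*d,-p[...,1]*d,-d,np.ones_like(d)],-1)
    if "extrinsics" in c: T=np.array(c["extrinsics"])
    else:
        T=np.eye(4);T[:3,:3]=R.from_quat(obs["tool_rot"]).as_matrix();T[:3,3]=obs["position"];T=T@np.array(c["mount"])
    W=P@T.T; W=W[...,:3]; W[d==0]=np.nan
    return W
E
python3 - <<'E'
from h import *
print(get_obs(), robot.tip_extent)
for n in ("top","side"):
    c=camera(n); cv2.imwrite(f"pics/{n}0.png",c["pixels"]); W=world(c); np.save(n+"W.npy",W)
    print(n)
    for l in "tongs owl wheel tin scanner scanner_window blue_tin cup hedgehog cutter spatula".split():
        for r in cut_out(l,n)[:3]:
            q=W[r["region"]]; q=q[~np.isnan(q[:,0])]
            print(l,round(r["confidence"],2),np.round(r["extent"]),np.round(np.median(q,0),3) if len(q) else None, np.round(np.nanpercentile(q,[2,98],axis=0),3).tolist() if len(q) else None)
E
```

```text
{'time': 0.0, 'q': array([-1.46752374e+00,  5.28487261e-01,  1.43389877e+00,  1.98271285e-05,
        1.18138787e+00, -1.78511140e-01]), 'joint_velocities': array([-0.00092822, -0.00051727,  0.00014336,  0.00026981,  0.00134111,
        0.00234814]), 'joint_torque': array([-9.35920610e-06, -4.40043962e+01, -1.76592153e+01,  6.33513811e-02,
        5.82033175e-02, -1.66176224e-04]), 'position': array([ 0.17378173, -0.60000114,  0.40375936]), 'tool_rot': array([ 9.90091090e-01,  1.40422376e-01,  5.01795131e-05, -1.08950560e-03]), 'ft_force': array([ 1.45725522, -0.46378745, -0.65422627]), 'moment': array([0.00060212, 0.05235129, 0.01526323]), 'grip_force': 0.0, 'grip_width': 0.08698256230569065} 0.1822
top
tongs 0.57 [425. 314.  68.  67.] [ 0.318 -0.238  0.017] [[0.234, -0.309, -0.002], [0.396, -0.155, 0.029]]
tongs 0.56 [348. 254.  40.  74.] [ 0.408 -0.006  0.023] [[0.376, -0.062, -0.003], [0.528, 0.016, 0.029]]
owl 0.63 [216. 209.  16.  10.] [0.582 0.303 0.095] [[0.57, 0.29, 0.061], [0.597, 0.325, 0.102]]
wheel 0.59 [223. 207.  56.  56.] [0.594 0.29  0.049] [[0.527, 0.225, 0.039], [0
[... 2139 characters left out ...]
245.  23.  21.] [0.735 0.165 0.02 ] [[0.716, 0.141, 0.003], [0.758, 0.18, 0.029]]
blue_tin 0.71 [252. 191.  20.  38.] [ 0.726 -0.022  0.051] [[0.713, -0.054, 0.002], [0.757, -0.01, 0.077]]
cup 0.82 [286. 159.  24.  38.] [ 0.757 -0.197  0.047] [[0.729, -0.27, -0.001], [0.794, -0.173, 0.071]]
hedgehog 0.76 [202. 244.  25.  18.] [0.735 0.165 0.02 ] [[0.716, 0.141, 0.004], [0.758, 0.18, 0.029]]
cutter 0.93 [181. 382.  44.  43.] [0.524 0.449 0.013] [[0.491, 0.413, -0.002], [0.56, 0.481, 0.026]]
cutter 0.42 [368. 181.  22.  34.] [ 0.519 -0.202  0.052] [[0.502, -0.237, 0.003], [0.547, -0.192, 0.077]]
spatula 0.73 [334. 406. 112.  79.] [0.293 0.362 0.003] [[0.243, 0.245, -0.0], [0.341, 0.419, 0.02]]
```

```bash
python3 - <<'E'
import cv2,numpy as np
a=cv2.imread("pics/top0.png"); b=cv2.imread("pics/side0.png")
A=cv2.resize(a[120:370,150:520],(800,540),interpolation=cv2.INTER_CUBIC); cv2.imwrite("pics/a.png",A)
cv2.imwrite("pics/b.png",cv2.resize(a[205:275,390:520],(780,420),interpolation=cv2.INTER_CUBIC))
W=np.load("topW.npy")
# tin lid
p=W.reshape(-1,3); c=a.reshape(-1,3).astype(int)
m=(p[:,2]>.066)&(abs(p[:,0]-.525)<.05)&(abs(p[:,1]+.215)<.05)
q=p[m]; print("tin top",q.min(0),q.max(0),q.mean(0))
o=m&(c[:,2]-c[:,0]>60); print("orange",p[o].mean(0),o.sum()); print(cv2.minEnclosingCircle(q[:,:2].astype(np.float32)))
m=(p[:,2]>.078)&(abs(p[:,0]-.5)<.08)&(abs(p[:,1]+.35)<.08); print("scanner",cv2.minAreaRect(p[m][:,:2].astype(np.float32)))
m=(p[:,2]>.06)&(abs(p[:,0]-.585)<.05)&(abs(p[:,1]-.305)<.05); print("owl",cv2.minEnclosingCircle(p[m][:,:2].astype(np.float32)))
for x,y in((.32,-.23),(.46,-.02)):
    m=(p[:,2]>.012)&(p[:,2]<.04)&(np.hypot(p[:,0]-x,p[:,1]-y)<.15); print("tongs",np.round(p[m].mean(0),3),np.median(c[m],0), "n blue",((c[m][:,0]-c[m][:,2])>50).sum(),"yellow",((c[m][:,2]-c[m][:,0])>50).sum(),cv2.minAreaRect(p[m][:,:2].astype(np.float32)))
    bl=m&((c[:,0]-c[:,2])>50); 
    if bl.sum(): print(p[bl].mean(0))
E
```

```text
tin top [ 0.50449257 -0.24152224  0.06658252] [ 0.54853486 -0.19433012  0.08212033] [ 0.52632152 -0.21769015  0.07492707]
orange [ 0.52990005 -0.20924125  0.07634784] 50
((0.5267541408538818, -0.21799607574939728), 0.023951074108481407)
scanner ((0.5011275410652161, -0.3604266345500946), (0.07322245836257935, 0.08871027827262878), 76.40935516357422)
owl ((0.5841674208641052, 0.307149738073349), 0.01790175773203373)
tongs [ 0.304 -0.225  0.02 ] [ 61.  132.5 152. ] n blue 0 yellow 345 ((0.30365127325057983, -0.2262287437915802), (0.06518848240375519, 0.20401449501514435), 53.36509704589844)
tongs [ 0.46  -0.019  0.022] [114. 107. 110.] n blue 55 yellow 1 ((0.48350006341934204, -0.024746477603912354), (0.06341681629419327, 0.22519929707050323), 72.77938079833984)
[ 0.48444895 -0.02558445  0.02405823]
```

View pics/a.png

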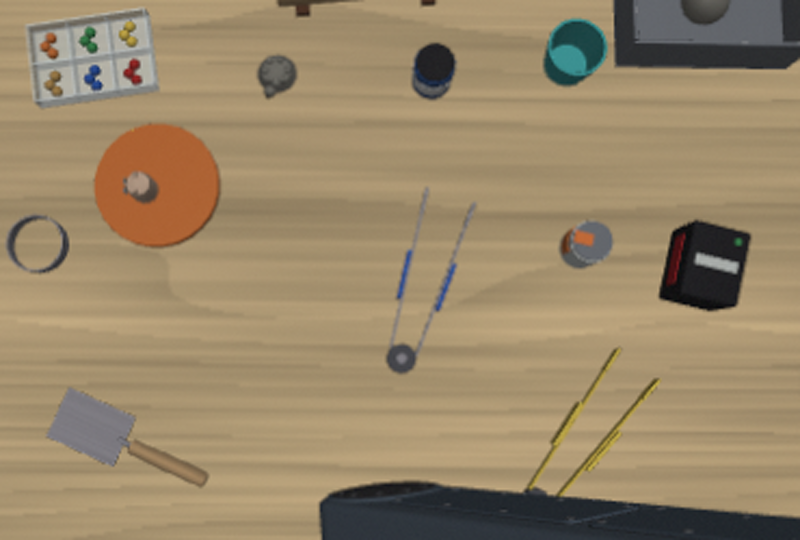

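View pics/b.png

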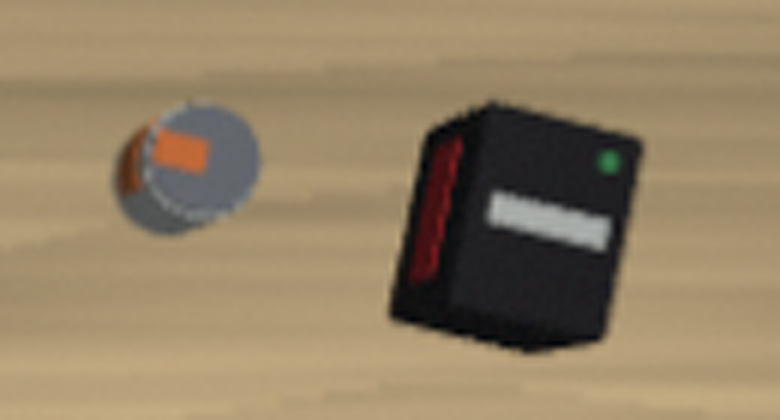

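The top view shows the tin at crop (590,243) with its stripe pointing left, away from the scanner at (705,265). The blue tongs have their hinge at (400,357) and their jaws up and slightly right. The owl is on the wheel at (140,185). The stripe points at about 70° and the window lies at about -99°, so I'll grip the tin and turn it +190°, which stays within the last joint's range.

>>> {"fn": "step_arm", "kwargs": {
  "rows": [
    [0.0353, 0.0382, 0, 0, 0, 0],
    [0.0353, 0.0382, 0, 0, 0, 0],
    [0.0353, 0.0382, 0, 0, 0, 0],
    [0.0353, 0.0382, 0, 0, 0, 0],
    [0.0353, 0.0382, 0, 0, 0, 0],
    [0.0353, 0.0382, 0, 0, 0, 0],
    [0.0353, 0.0382, 0, 0, 0, 0],
    [0.0353, 0.0382, 0, 0, 0, 0],
    [0.0353, 0.0382, 0, 0, 0, 0],
    [0.0353, 0.0382, 0, 0, 0, 0],
    [0, 0, 0, 0, 0, 0]
  ],
  "jaw": 0.087
}}

```text
time: 2.58
position: [0.5286, -0.2156, 0.4048]
tool_rot: [0.99, 0.143, 0.001, -0.0]
ft_force: [-0.6, -1.1, 0.1]
grip_width: 0.0871
grip_force: 0.0
```

```bash
python3 - <<'E'
from h import *
o=get_obs(); c=camera("wrist"); W=world(c,o); a=c["pixels"]; cv2.imwrite("pics/w1.png",a)
print(o["position"],o["q"],R.from_quat(o["tool_rot"]).as_matrix()[:,0])
p=W.reshape(-1,3); k=a.reshape(-1,3).astype(int)
m=(p[:,2]>.07)&(p[:,2]<.085)&(np.hypot(p[:,0]-.527,p[:,1]+.218)<.04)
print(cv2.minEnclosingCircle(p[m][:,:2].astype(np.float32)))
s=m&(k[:,2]-k[:,0]>60); print(p[s].mean(0),cv2.minAreaRect(p[s][:,:2].astype(np.float32)))
m=(p[:,2]>.078)&(p[:,2]<.095)&(np.hypot(p[:,0]-.5,p[:,1]+.36)<.07)
print("scan",cv2.minAreaRect(p[m][:,:2].astype(np.float32)))
E
```

```text
[ 0.52862419 -0.21556049  0.40484274] [-5.83023545e-01  4.54276175e-01  1.57095926e+00  7.58879973e-04
  1.11561303e+00  7.00243112e-01] [0.95904133 0.2832644  0.00100089]
((0.5257907509803772, -0.22015134990215302), 0.024626875296235085)
[ 0.52816796 -0.20996841  0.0778636 ] ((0.5224058628082275, -0.21855704486370087), (0.04632400721311569, 0.020524131134152412), 54.574684143066406)
scan ((0.5005655288696289, -0.36042600870132446), (0.07017426192760468, 0.08939975500106812), 76.71031951904297)
```

View pics/w1.png

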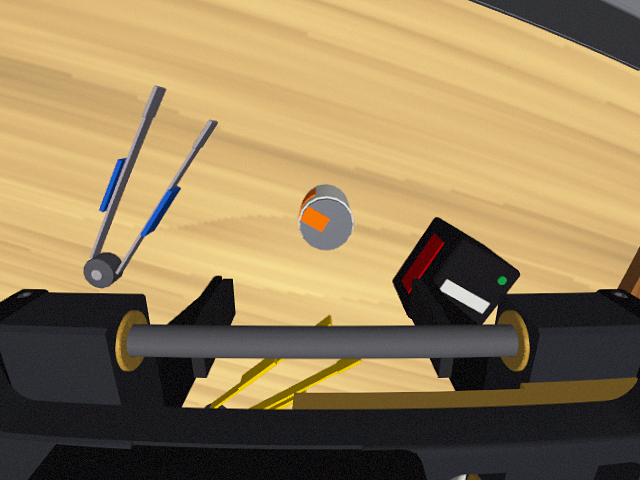

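The wrist view shows the tin lid at (326,223), its stripe pointing up-left, away from the scanner at (455,270). The yellow decoy tongs are clear of the tin. I'll descend and grip.

>>> {"fn": "step_arm", "kwargs": {
  "rows": [
    [-0.002, -0.003, -0.045, 0, 0, 0],
    [0, 0, -0.05, 0, 0, 0],
    [0, 0, -0.05, 0, 0, 0],
    [0, 0, -0.03, 0, 0, 0],
    [0, 0, -0.01, 0, 0, 0],
    [0, 0, 0, 0, 0, 0]
  ]
}}

```text
time: 3.38
position: [0.5245, -0.2222, 0.2197]
tool_rot: [0.99, 0.14, -0.0, -0.0]
ft_force: [0.4, 0.3, 0.6]
grip_width: 0.0871
grip_force: 0.0
```

>>> {"fn": "step_arm", "kwargs": {
  "rows": [
    [0, 0, 0, 0, 0, 0],
    [0, 0, 0, 0, 0, 0],
    [0, 0, 0, 0, 0, 0],
    [0, 0, 0, 0, 0, 0],
    [0, 0, 0, 0, 0, 0],
    [0, 0, 0, 0, 0, 0]
  ],
  "jaw": 0.04,
  "squeeze": 15
}}

```text
time: 4.12
position: [0.5248, -0.2211, 0.22]
tool_rot: [0.99, 0.14, -0.0, -0.0]
ft_force: [-0.3, 1.3, 3.2]
grip_width: 0.0494
grip_force: 15.0
```

Gripped (49 mm opening on the 50 mm tin). Next I turn +187°.

>>> {"fn": "step_arm", "kwargs": {
  "rows": [
    [0, 0, 0, 0, 0, 5],
    [0, 0, 0, 0, 0, 10],
    [0, 0, 0, 0, 0, 10],
    [0, 0, 0, 0, 0, 10],
    [0, 0, 0, 0, 0, 10],
    [0, 0, 0, 0, 0, 10],
    [0, 0, 0, 0, 0, 10],
    [0, 0, 0, 0, 0, 10],
    [0, 0, 0, 0, 0, 10],
    [0, 0, 0, 0, 0, 10]
  ]
}}

```text
time: 5.38
position: [0.525, -0.2214, 0.22]
tool_rot: [0.563, 0.826, -0.0, 0.0]
ft_force: [-0.5, 0.8, 3.0]
grip_width: 0.0498
grip_force: 15.0
```

>>> {"fn": "step_arm", "kwargs": {
  "rows": [
    [0, 0, 0, 0, 0, 10],
    [0, 0, 0, 0, 0, 10],
    [0, 0, 0, 0, 0, 10],
    [0, 0, 0, 0, 0, 10],
    [0, 0, 0, 0, 0, 10],
    [0, 0, 0, 0, 0, 10],
    [0, 0, 0, 0, 0, 10],
    [0, 0, 0, 0, 0, 10],
    [0, 0, 0, 0, 0, 8],
    [0, 0, 0, 0, 0, 4],
    [0, 0, 0, 0, 0, 0],
    [0, 0, 0, 0, 0, 0]
  ]
}}

```text
time: 6.88
position: [0.5251, -0.2215, 0.22]
tool_rot: [-0.2, 0.98, -0.0, 0.0]
ft_force: [0.2, 0.2, 4.3]
grip_width: 0.0499
grip_force: 15.0
```

>>> {"fn": "step_arm", "kwargs": {
  "rows": [
    [0, 0, 0, 0, 0, 0],
    [0, 0, 0, 0, 0, 0],
    [0, 0, 0, 0, 0, 0],
    [0, 0, 0, 0, 0, 0],
    [0, 0, 0.02, 0, 0, 0],
    [0, 0, 0.04, 0, 0, 0],
    [0, 0, 0.05, 0, 0, 0],
    [0, 0, 0.05, 0, 0, 0],
    [0, 0, 0.03, 0, 0, 0],
    [0, 0, 0, 0, 0, 0]
  ],
  "jaw": 0.087
}}

```text
time: 8.12
position: [0.5253, -0.2215, 0.4124]
tool_rot: [-0.201, 0.98, -0.002, 0.002]
ft_force: [1.0, 0.3, -0.6]
grip_width: 0.087
grip_force: 0.0
```

```bash
cat > look.py <<'E'
from h import *
o=get_obs(); print(o["position"],o["q"])
for n in ("top","wrist","side"):
    c=camera(n); W=world(c,o); a=c["pixels"]; cv2.imwrite(f"pics/{n}2.png",a)
    p=W.reshape(-1,3); k=a.reshape(-1,3).astype(int)
    m=(p[:,2]>.07)&(p[:,2]<.085)&(np.hypot(p[:,0]-.526,p[:,1]+.22)<.04)
    s=m&(k[:,2]-k[:,0]>60)
    if m.sum()>20 and s.sum()>3:
        cc,_=cv2.minEnclosingCircle(p[m][:,:2].astype(np.float32)); d=p[s].mean(0)[:2]-cc
        print(n,cc,s.sum(),"stripe dir",np.degrees(np.arctan2(d[1],d[0])),"want",np.degrees(np.arctan2(-.325-cc[1],.509-cc[0])))
    B=(k[:,0]-k[:,2]>60)&(p[:,2]>.005)&(p[:,2]<.035)&(np.hypot(p[:,0]-.484,p[:,1]+.025)<.07)
    if B.sum(): q=p[B][:,:2]; print(n,"blue",B.sum(),q.mean(0),cv2.minAreaRect(q.astype(np.float32)))
E
python3 look.py
```

```text
[ 0.52526278 -0.22154651  0.41244046] [-5.95106670e-01  4.43316065e-01  1.56613364e+00  5.56664476e-06
  1.12571420e+00 -2.56991633e+00]
top blue 52 [ 0.48502286 -0.02610182] ((0.4844927489757538, -0.026720255613327026), (0.05765175074338913, 0.054187558591365814), 70.58019256591797)
wrist (0.5242652893066406, -0.22428768873214722) 425 stripe dir -95.98164392444241 want -98.61890056687702
wrist blue 1138 [ 0.48133758 -0.04028712] ((0.48424822092056274, -0.030259426683187485), (0.0618099570274353, 0.059506408870220184), 73.95586395263672)
side (0.5243781805038452, -0.21864870190620422) 27 stripe dir -95.53787742002473 want -98.22782495993046
side blue 192 [ 0.48619962 -0.01066304] ((0.4826621115207672, -0.025053493678569794), (0.06121540442109108, 0.05654352903366089), 72.23466491699219)
```

The tin now faces the scanner, about 3° off. Next, the tongs.

>>> {"fn": "step_arm", "kwargs": {
  "rows": [
    [-0.0082, 0.0389, 0, 0, 0, -8],
    [-0.0082, 0.0389, 0, 0, 0, -8],
    [-0.0082, 0.0389, 0, 0, 0, -8],
    [-0.0082, 0.0389, 0, 0, 0, -8],
    [-0.0082, 0.0389, 0, 0, 0, -8],
    [0, 0, 0, 0, 0, 0],
    [0, 0, 0, 0, 0, 0]
  ]
}}

```text
time: 9.15
position: [0.484, -0.027, 0.4088]
tool_rot: [0.146, 0.989, -0.0, -0.001]
ft_force: [0.6, -0.5, 0.3]
grip_width: 0.0868
grip_force: 0.0
```

```bash
cat > tg.py <<'E'
from h import *
o=get_obs(); M=R.from_quat(o["tool_rot"]).as_matrix(); print(o["position"],"toolx angle",np.degrees(np.arctan2(M[1,0],M[0,0])))
c=camera("wrist"); W=world(c,o); a=c["pixels"]; cv2.imwrite("pics/w3.png",a)
p=W.reshape(-1,3); k=a.reshape(-1,3).astype(int)
near=np.hypot(p[:,0]-.484,p[:,1]+.025)<.13
B=(k[:,0]-k[:,2]>60)&(p[:,2]>.018)&(p[:,2]<.035)&near
lab,n=None,0
q=p[B]; t=np.radians(-17); nrm=np.array([-np.sin(t),np.cos(t)]); s=(q[:,:2]-[.484,-.027])@nrm
for g in (s>0,s<0):
    x=q[g][:,:2]; r=cv2.minAreaRect(x.astype(np.float32)); v=cv2.fitLine(x.astype(np.float32),cv2.DIST_HUBER,0,.01,.01).ravel(); print(len(x),r,np.degrees(np.arctan(v[1]/v[0])),q[g][:,2].mean())
# jaws / hinge of everything standing proud
T=(p[:,2]>.008)&(p[:,2]<.035)&near; x=p[T][:,:2]; print("all",cv2.minAreaRect(x.astype(np.float32)))
u=np.array([np.cos(t),np.sin(t)]); al=(x-[.484,-.027])@u; ac=(x-[.484,-.027])@nrm
for lo,hi in((-.12,-.08),(.075,.12)):
    g=(al>lo)&(al<hi); print(lo,g.sum(),al[g].min(),al[g].max(),"across",ac[g].min(),ac[g].max())
E
python3 tg.py
```

```text
[ 0.48397277 -0.02704406  0.40875058] toolx angle 163.2294129418829
259 ((0.4898511469364166, -0.0029823705554008484), (0.00468951091170311, 0.058945152908563614), 77.2967529296875) -12.6350355 0.026591814764142973
260 ((0.47482508420944214, -0.053033627569675446), (0.0047402409836649895, 0.05898455157876015), 69.38592529296875) -20.71388 0.02654435296352002
all ((0.48055338859558105, -0.0274294875562191), (0.0626174658536911, 0.22587355971336365), 73.31977844238281)
-0.12 1170 -0.11612161653913831 -0.0801876714760097 across -0.019259073949781286 0.016017415854004933
0.075 245 0.07519461918454123 0.10992094227066779 across -0.03212349997024392 0.030503122511679248
```

View pics/w3.png

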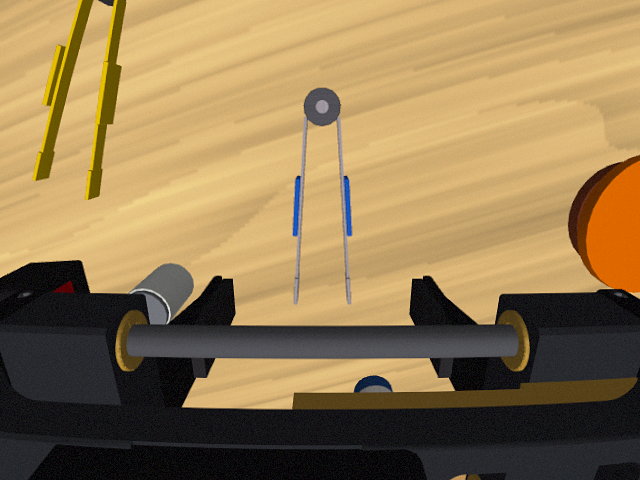

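The wrist view confirms blue tongs, with the hinge at (322,106), grips at (297,206) and (347,206), and jaws at the bottom. The tool is aligned with them. I'll descend 221 mm, tips about 5 mm above the table.

>>> {"fn": "step_arm", "kwargs": {
  "rows": [
    [-0.0015, -0.001, -0.045, 0, 0, 0],
    [0, 0, -0.055, 0, 0, 0],
    [0, 0, -0.05, 0, 0, 0],
    [0, 0, -0.04, 0, 0, 0],
    [0, 0, -0.02, 0, 0, 0],
    [0, 0, -0.011, 0, 0, 0],
    [0, 0, 0, 0, 0, 0],
    [0, 0, 0, 0, 0, 0]
  ]
}}

```text
time: 10.2
position: [0.4827, -0.0282, 0.1894]
tool_rot: [0.147, 0.989, -0.0, 0.001]
ft_force: [-0.6, -0.9, -0.1]
grip_width: 0.0869
grip_force: 0.0
```

>>> {"fn": "step_arm", "kwargs": {
  "rows": [
    [0, 0, 0, 0, 0, 0],
    [0, 0, 0, 0, 0, 0],
    [0, 0, 0, 0, 0, 0],
    [0, 0, 0, 0, 0, 0],
    [0, 0, 0, 0, 0, 0],
    [0, 0, 0, 0, 0, 0],
    [0, 0, 0, 0, 0, 0],
    [0, 0, 0, 0, 0, 0]
  ],
  "jaw": 0.052,
  "squeeze": 25
}}

```text
time: 11.2
position: [0.4826, -0.0279, 0.189]
tool_rot: [0.147, 0.989, -0.0, 0.001]
ft_force: [0.5, 1.3, 4.6]
grip_width: 0.0523
grip_force: 10.5
```

>>> {"fn": "step_arm", "kwargs": {
  "rows": [
    [0, 0, 0.005, 0, 0, 0],
    [0, 0, 0.015, 0, 0, 0],
    [0, 0, 0.025, 0, 0, 0],
    [0, 0, 0.03, 0, 0, 0],
    [0, 0, 0.03, 0, 0, 0],
    [0, 0, 0.025, 0, 0, 0],
    [0, 0, 0.015, 0, 0, 0],
    [0, 0, 0.005, 0, 0, 0],
    [0, 0, 0, 0, 0, 0],
    [0, 0, 0, 0, 0, 0]
  ]
}}

```text
time: 12.45
position: [0.482, -0.0277, 0.3381]
tool_rot: [0.147, 0.989, 0.0, -0.001]
ft_force: [-0.5, 0.8, -1.0]
grip_width: 0.0524
grip_force: 8.5
```

```bash
cat > held.py <<'E'
from h import *
# tongs and owl in world; tongs relative to grasp point, along axis u (to jaws) / across n
o=get_obs(); M=R.from_quat(o["tool_rot"]).as_matrix(); g=o["position"]+.164*M[:,2]
u=-M[:2,0]; u/=np.linalg.norm(u); n=np.array([-u[1],u[0]]); print("grasp",g.round(4),"axis deg",np.degrees(np.arctan2(u[1],u[0])).round(2))
for cam in ("top","side","wrist"):
    c=camera(cam); W=world(c,o); a=c["pixels"]; cv2.imwrite(f"pics/{cam}_h.png",a); p=W.reshape(-1,3); d=p[:,:2]-g[:2]
    al,ac,h=d@u,d@n,p[:,2]-g[2]
    near=(abs(ac)<.045)&(h<.02)&(h>-.06)
    for nm,lo,hi in(("hinge",-.125,-.075),("jaw",.075,.12)):
        m=near&(al>lo)&(al<hi)&(p[:,2]>.055)
        if m.sum()>5: print(cam,nm,m.sum(),"al",np.percentile(al[m],[1,99]).round(4),"ac",np.percentile(ac[m],[1,50,99]).round(4),"z",np.percentile(p[m][:,2],[1,50,99]).round(4), "L/R",al[m&(ac>0)].max(initial=-9).round(3),al[m&(ac<0)].max(initial=-9).round(3))
    m=(p[:,2]>.06)&(p[:,2]<.11)&(np.hypot(p[:,0]-.584,p[:,1]-.307)<.03)
    if m.sum()>10:
        print(cam,"owl",m.sum(),cv2.minEnclosingCircle(p[m][:,:2].astype(np.float32)),p[m].max(0))
        x=p[m&(p[:,2]<.087)]
        if len(x)>20:
            from scipy.optimize import least_squares
            f=least_squares(lambda v:np.hypot(x[:,0]-v[0],x[:,1]-v[1])-.016,[.585,.306],loss="soft_l1",f_scale=.002); print("   cyl fit",f.x.round(4),len(x))
E
python3 held.py
```

```text
grasp [ 0.4817 -0.0276  0.1741] axis deg -16.86
top jaw 13 al [0.1041 0.1112] ac [-0.0254 -0.0216  0.0256] z [0.1615 0.1699 0.1739] L/R 0.111 0.111
top owl 171 ((0.5831810235977173, 0.3072604238986969), 0.018112890422344208) [0.59862359 0.32524443 0.10518884]
   cyl fit [0.5853 0.3066] 46
side hinge 349 al [-0.1156 -0.0755] ac [-0.0151  0.0094  0.0188] z [0.1505 0.1688 0.1761] L/R -0.075 -0.075
side jaw 50 al [0.0755 0.1122] ac [0.0233 0.0254 0.0281] z [0.1485 0.1539 0.1609] L/R 0.113 -9.0
side owl 370 ((0.584308922290802, 0.31041592359542847), 0.017124591395258904) [0.59872399 0.32603432 0.10440415]
   cyl fit [0.5869 0.3078] 165
wrist hinge 8104 al [-0.1151 -0.0765] ac [-0.0183 -0.0012  0.0158] z [0.1602 0.1737 0.1776] L/R -0.075 -0.075
```

Tongs are held level with jaw tips 111 mm ahead of the grip, as expected. The owl is at about (0.586, 0.307). I'll carry them over the owl, keeping the orientation.

>>> {"fn": "step_arm", "kwargs": {
  "rows": [
    [0, 0.015, 0, 0, 0, 0],
    [0.001, 0.035, 0, 0, 0, 0],
    [0.002, 0.045, 0, 0, 0, 0],
    [0.002, 0.045, 0, 0, 0, 0],
    [0.002, 0.045, 0, 0, 0, 0],
    [0.002, 0.045, 0, 0, 0, 0],
    [0.002, 0.045, 0, 0, 0, 0],
    [0.002, 0.04, 0, 0, 0, 0],
    [0, 0.03, -0.01, 0, 0, 0],
    [0, 0.017, -0.015, 0, 0, 0],
    [0, 0, -0.005, 0, 0, 0],
    [0, 0, 0, 0, 0, 0]
  ]
}}

```text
time: 14.1
position: [0.495, 0.3334, 0.3078]
tool_rot: [0.147, 0.989, -0.001, -0.001]
ft_force: [-0.3, -0.4, -1.0]
grip_width: 0.0522
grip_force: 8.5
```

```bash
python3 held.py; python3 - <<'E'
import cv2,numpy as np
a=cv2.imread("pics/top_h.png")[160:260,160:300]; b=cv2.imread("pics/side_h.png")[240:350,140:290]
cv2.imwrite("pics/c1.png",np.hstack([cv2.resize(a,(400,500),interpolation=3),cv2.resize(b,(400,500),interpolation=3)]))
E
```

```text
grasp [0.4946 0.3331 0.1438] axis deg -16.88
top jaw 233 al [0.0761 0.1111] ac [-0.0279  0.0012  0.0234] z [0.0871 0.1195 0.1429] L/R 0.112 0.111
top owl 130 ((0.5836920738220215, 0.3073989748954773), 0.017815465107560158) [0.59838637 0.32507479 0.10500528]
   cyl fit [0.5858 0.3069] 21
side hinge 578 al [-0.116  -0.0761] ac [-0.0173  0.0036  0.018 ] z [0.121  0.1415 0.1467] L/R -0.075 -0.075
side owl 20 ((0.5824134349822998, 0.3199160695075989), 0.010885355062782764) [0.59317538 0.3236223  0.06783165]
wrist hinge 8107 al [-0.115  -0.0765] ac [-0.0183 -0.0012  0.0158] z [0.1297 0.1433 0.1473] L/R -0.075 -0.075
wrist jaw 754 al [0.0768 0.0895] ac [-0.0134  0.0019  0.017 ] z [0.0839 0.09   0.0983] L/R 0.09 0.092
wrist owl 1482 ((0.5803737640380859, 0.30919376015663147), 0.017501365393400192) [0.58825378 0.32645178 0.09929778]
   cyl fit [0.5842 0.3068] 888
```

View pics/c1.png

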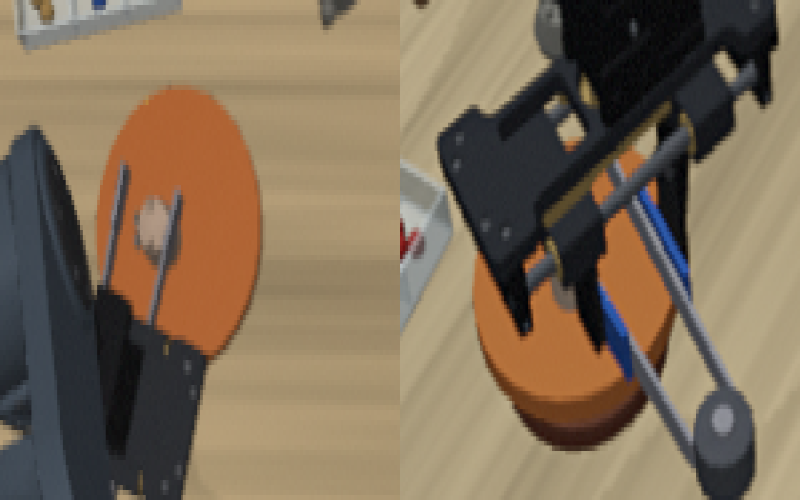

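In the top view the owl head lies between the jaw pads, nudged about 1 mm to one side. I'll correct that and lower 62 mm gently.

>>> {"fn": "step_arm", "kwargs": {
  "rows": [
    [0.0003, 0.001, -0.005, 0, 0, 0],
    [0, 0, -0.008, 0, 0, 0],
    [0, 0, -0.008, 0, 0, 0],
    [0, 0, -0.008, 0, 0, 0],
    [0, 0, 0, 0, 0, 0]
  ]
}}

```text
time: 14.88
position: [0.4953, 0.3351, 0.2787]
tool_rot: [0.147, 0.989, -0.001, -0.001]
ft_force: [-0.3, 0.5, -0.8]
grip_width: 0.052
grip_force: 8.5
```

>>> {"fn": "step_arm", "kwargs": {
  "rows": [
    [0, 0, -0.006, 0, 0, 0],
    [0, 0, -0.008, 0, 0, 0],
    [0, 0, -0.008, 0, 0, 0],
    [0, 0, -0.006, 0, 0, 0],
    [0, 0, -0.004, 0, 0, 0],
    [0, 0, 0, 0, 0, 0],
    [0, 0, 0, 0, 0, 0]
  ]
}}

```text
time: 15.75
position: [0.4957, 0.3352, 0.2479]
tool_rot: [0.147, 0.989, 0.0, 0.0]
ft_force: [0.4, 0.6, -0.9]
grip_width: 0.0524
grip_force: 8.5
```

```bash
python3 held.py; python3 - <<'E'
import cv2,numpy as np
a=cv2.imread("pics/top_h.png")[160:260,160:300]; b=cv2.imread("pics/wrist_h.png")
cv2.imwrite("pics/c2.png",np.hstack([cv2.resize(a,(350,400),interpolation=3),cv2.resize(b,(450,400))]))
E
```

```text
grasp [0.4958 0.3352 0.0839] axis deg -16.86
top jaw 272 al [0.0764 0.11  ] ac [-0.028  -0.0071  0.0228] z [0.0576 0.0839 0.1027] L/R 0.111 0.11
top owl 266 ((0.584068238735199, 0.3066898584365845), 0.029762597754597664) [0.60760154 0.33415463 0.10436437]
   cyl fit [0.5844 0.3066] 138
side hinge 539 al [-0.1162 -0.0762] ac [-0.0172  0.0039  0.018 ] z [0.0592 0.0814 0.0869] L/R -0.075 -0.075
side jaw 67 al [0.0771 0.1068] ac [-0.0131 -0.0017  0.007 ] z [0.0639 0.0827 0.1028] L/R 0.105 0.108
side owl 68 ((0.583662211894989, 0.30621346831321716), 0.015815651044249535) [0.59830602 0.31706906 0.10557255]
   cyl fit [0.5869 0.3077] 44
wrist hinge 8101 al [-0.115  -0.0765] ac [-0.0183 -0.0012  0.0158] z [0.0698 0.0833 0.0872] L/R -0.075 -0.075
```

View pics/c2.png

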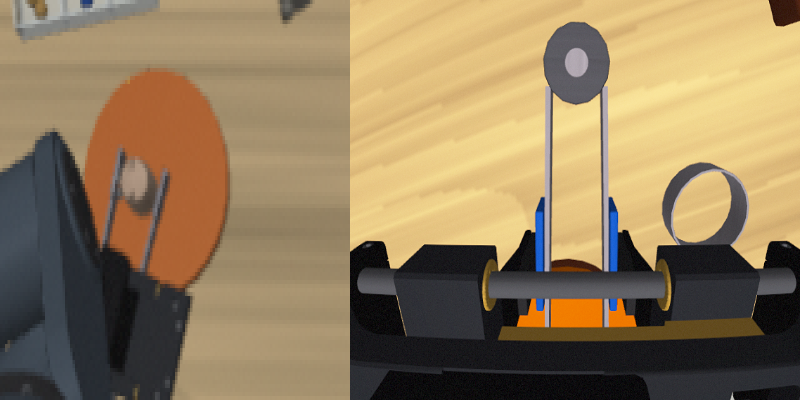

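The owl stands between the pads and the tongs underside is about 63 mm up, with no contact force. I'll close gradually.

>>> {"fn": "step_arm", "kwargs": {
  "rows": [
    [0, 0, 0, 0, 0, 0],
    [0, 0, 0, 0, 0, 0],
    [0, 0, 0, 0, 0, 0]
  ],
  "jaw": 0.049
}}

```text
time: 16.27
position: [0.4956, 0.3352, 0.2478]
tool_rot: [0.147, 0.989, 0.0, 0.0]
ft_force: [0.2, 0.5, -2.0]
grip_width: 0.0493
grip_force: 9.8
```

>>> {"fn": "step_arm", "kwargs": {
  "rows": [
    [0, 0, 0, 0, 0, 0],
    [0, 0, 0, 0, 0, 0],
    [0, 0, 0, 0, 0, 0]
  ],
  "jaw": 0.047
}}

```text
time: 16.65
position: [0.4956, 0.3352, 0.2477]
tool_rot: [0.147, 0.989, -0.0, -0.0]
ft_force: [0.7, 0.1, -1.9]
grip_width: 0.0471
grip_force: 10.7
```

>>> {"fn": "step_arm", "kwargs": {
  "rows": [
    [0, 0, 0, 0, 0, 0],
    [0, 0, 0, 0, 0, 0],
    [0, 0, 0, 0, 0, 0],
    [0, 0, 0, 0, 0, 0],
    [0, 0, 0, 0, 0, 0],
    [0, 0, 0, 0, 0, 0]
  ],
  "jaw": 0.042,
  "squeeze": 28
}}

```text
time: 17.4
position: [0.4956, 0.3352, 0.2478]
tool_rot: [0.147, 0.989, 0.0, 0.0]
ft_force: [-0.2, -0.3, -2.0]
grip_width: 0.046
grip_force: 28.0
```

The fingers stopped at 46 mm with 28 N, so the jaws are on the owl. Lifting 100 mm.

>>> {"fn": "step_arm", "kwargs": {
  "rows": [
    [0, 0, 0.004, 0, 0, 0],
    [0, 0, 0.01, 0, 0, 0],
    [0, 0, 0.014, 0, 0, 0],
    [0, 0, 0.014, 0, 0, 0],
    [0, 0, 0.014, 0, 0, 0],
    [0, 0, 0.014, 0, 0, 0],
    [0, 0, 0.014, 0, 0, 0],
    [0, 0, 0.01, 0, 0, 0],
    [0, 0, 0.005, 0, 0, 0],
    [0, 0, 0.001, 0, 0, 0],
    [0, 0, 0, 0, 0, 0],
    [0, 0, 0, 0, 0, 0]
  ]
}}

```text
time: 18.9
position: [0.4955, 0.3351, 0.3472]
tool_rot: [0.147, 0.989, -0.0, -0.0]
ft_force: [0.1, -0.9, -1.7]
grip_width: 0.0464
grip_force: 28.0
```

```bash
python3 - <<'E'
from h import *
o=get_obs(); print(o["position"],o["grip_width"],o["grip_force"],o["time"])
P=[]
for n in ("top","side"):
    c=camera(n); W=world(c); P.append(c["pixels"])
    for r in cut_out("owl",n)[:2]:
        q=W[r["region"]]; q=q[~np.isnan(q[:,0])]; print(n,r["confidence"],r["extent"],np.percentile(q,[2,50,98],axis=0).round(3).tolist())
a=P[0][130:270,140:320]; b=P[1][200:350,130:310]
cv2.imwrite("pics/c3.png",np.hstack([cv2.resize(a,(400,400),interpolation=3),cv2.resize(b,(400,400),interpolation=3)]))
E
python3 look.py | grep stripe
```

```text
[0.49552854 0.3351063  0.347225  ] 0.04643046595264038 27.997186481952667 18.9
top 0.7 [204.8, 199.5, 15.3, 14.0] [[0.569, 0.291, 0.048], [0.583, 0.306, 0.193], [0.626, 0.35, 0.201]]
top 0.58 [205.4, 202.9, 25.1, 19.3] [[0.556, 0.284, 0.16], [0.571, 0.29, 0.174], [0.592, 0.332, 0.181]]
top (0.5233495235443115, -0.2221522182226181) 45 stripe dir -92.57297197738941 want -97.9427451752781
side (0.5229732990264893, -0.2206471562385559) 28 stripe dir -91.39579715394588 want -97.62678596138012
```

View pics/c3.png

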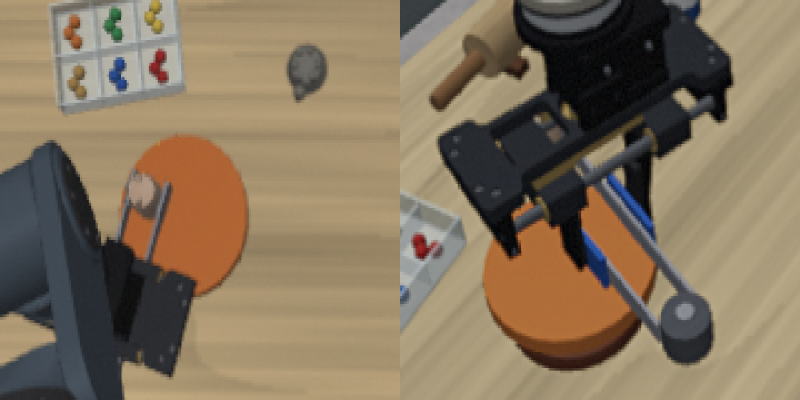

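The owl is in the jaws with its top about 0.20 m up, which puts its underside about 0.15 m up, 10 cm above the wheel. The tin faces the scanner within about 6°, so I'm handing in.

```bash
python3 -c "
from rig import hand_in
print(hand_in())"
```

```text
the job is handed in; nothing more can be done
None
```

I handed the job in with the owl still held in the tongs about 10 cm above the wheel and the white tin's patch within about 6° of the scanner window; no verdict was returned.

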